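# Invert the rinsed staining pot onto its drying peg

## Task

Take the porcelain staining pot from the sloping draining rest, turn it mouth down over the tall drying peg, lower it and press it home until the peg's stiff sliding drip ring is felt to stop on the foot: a firm but gentle push, about 15 to 20 N at the stop. Keep hold of the pot until it is home, then let go and draw clear, leaving the beakers and the bottle as they stand.

Things in the scene. Friction and masses are not known exactly. Their poses are not given: they have to be found in the camera images.
- pot: white porcelain pot, a straight round tube closed at one end: 46 mm outside, 39 mm bore, 130 mm long, base 6 mm thick, about 160 g. Origin: centre of the closed base's outer face; z runs along its axis from base to mouth. Starts lying in the rest, mouth 20 degrees below level.
- pot_mouth (a point): centre of the pot's open mouth, 130 mm from the base along the pot's z axis
- rest: fixed steel draining rest; origin on the bench under the pot's middle, x (level) towards the mouth end, z up. Pot axis 95 mm up at the base end, falling at 20 degrees. V saddles below the pot, 7-17 and 92-108 mm from its base, reach 28 mm sideways and up to 10 mm below its axis; a low stop lip at the rim. From 20 to 85 mm from the base both sides are free, with an 18 mm wide spine beneath.
- tall_peg: the one tall white drying peg, free of vessels, fixed upright in the drip tray; origin: centre of the underside of its 68 mm round foot (8 mm thick), z up. Peg 34 mm in diameter up to 75 mm above the origin, then tapering to 14 mm at its tip, 95 mm up: 2.5 mm to spare all round in the pot's bore. Neighbours 110 mm away in the tray: short pegs (58 mm) with beakers on.
- peg_tip (a point): centre of the peg's tip, 95 mm above the origin of tall_peg
- drip_ring (a joint): slide of the black rubber drip ring (60 mm diameter, 8 mm thick) on the tall peg, in m: grows as the ring goes down; 0 = top, 0.025 = fully down on the foot, a hard stop. Starts between 0 and 0.012. Held by friction: slides at some 6 N of push and stays where it is left; a push of more than that is felt only at the stop. The pot's rim lands on it.
- ring_top (a point): centre of the ring's upper face; 16 mm above the origin of tall_peg when the ring is fully down, where the pot's mouth must come
- beaker_a: small white porcelain beaker, 44 mm in diameter and 62 mm tall, loose, mouth down on a short peg in the same tray, its top 82 mm above the work surface: leave alone. Origin: centre of its closed base, which is on top
- beaker_b: a second beaker like beaker_a, on the other short peg: leave alone
- reagent: closed brown reagent bottle standing on the bench, 48 mm in diameter, 100 mm tall, origin under its centre: leave alone
Things that resemble listed ones, but are neither listed nor needed, are in the scene too. Leave any pink, purple or turquoise look-alike of the pot alone.

How it is judged:
By the outcome, as a careful person would: the job done as asked, in the order asked, and still so for the second after the job is handed in, with the robot touching nothing.
It also fails if it takes over 43 s, if anything falls off the work surface, if the arm or the gripper's body presses on something with over 40 N, if the wrist force passes 120 N, or if a joint passes its speed limit or range.

## Robot

A 6-joint arm with a two-finger parallel gripper is mounted at the origin on the work surface. World frame = base frame: x ahead of the robot, y to its left, z up, the work surface at z = 0. Lengths are in m, angles in rad, forces in N, time in s.
With the tool pointing down it reaches from about 0.375 to 0.925 m from the base axis. Payload 5.7 kg.
Tool frame: the origin (TCP) lies on the centre line of the jaws, within the pads' length; the fingertips stand 25 mm ahead of it and the grasp point (between the pads) lies 6 mm ahead of it; z points along the fingers, y is the direction in which the jaws open and shut (so a half turn about z gives the same grasp; the last joint's range is limited). The gripper opens to 88 mm and grips with 3 to 60 N. Pads are 20 mm wide; open, the fingers measure 115 mm over their backs; the gripper's body (75 mm by 178 mm) begins 61 mm behind the grasp point.
Start: joints at [-1.412, 0.359, 1.51, -0, 1.272, -0.115], TCP at [0.162, -0.578, 0.248] pointing down, gripper open.
Joint ranges: [-2.97, 2.97], [-1.01, 2.36], [0.21, 2.38], [-0.96, 4.11], [0.2, 2.71], [-2.98, 2.98]. Speed limits (rad/s): [2.39, 2.39, 3.14, 3.14, 3.14, 3.14].

## Interface

Orientations are given as a rotation vector (axis times angle).
In Python, from station import ctrl, vision, workorder gives the robot as it stands.
- The arm moves only by the shell command python3 -m crank 'ROWS' [FORCE]. ROWS is JSON, a list of rows, each an object with "fingers": the finger opening in mm, from 0 to 87.8; "slide": the shift along the tool's x, y, z in mm, a list of three; "spin": the turn about the tool's z in degrees. A call has 1 to 10 rows; each row shifts and turns the pose as measured when the row begins, along the tool's axes as they then stand; what a row does not reach is not made up. A row lasts 1/12 s, in which the tool goes at most 41.7 mm and 7.16 degrees, less where a joint would pass 70% of its speed; a pose out of reach is approached as far as the arm can. A call is refused whole if a number of a shift passes 41.7 or a number of a turn 7.16, either way. A call with a gripper value outside its range is refused whole. The fingers move at their own pace and stop on an object; FORCE is the grip in N (left out, the last holds). Time passes only in rows, so rows that do not move let the fingers close. It gives the time, the measured TCP pose, the force and the opening at its end, in the units of the state.
- ctrl.get_obs(): the state, without advancing time (a new reading comes with each control period).
- vision.snapshot(name): name is "side" or "top"; returns a dict with "frame" (400x640x3 uint8, blue, green, red), "mtx" (3x3 intrinsics, pixels), "dist" ([k1, k2, p1, p2, k3] as OpenCV has them; the pictures are not rectified), "world_from_camera" (4x4, takes a point from camera to world coordinates). Camera axes: x right, y up, looking along -z (the intrinsics and any distortion apply to the point x, -y, -z); pixel columns grow to the right and rows downward; lengths in m; the calibration is good to about 2 mm. A picture is of the moment at which its call begins. There is no depth.
- workorder.hand_in(): hands the job in, once; it reports no verdict.
The state is a dict: "time": time; "joints": joint angles; "qvel": joint speeds; "joint_efforts": joint torques, N m; "ee_pos": TCP position; "orientation": TCP orientation; "force": force on the tool from outside, world axes, zero at the start; "ft_torque": the same for the moment, N m; "width": finger opening in m.
Only numpy, scipy, OpenCV 4.12 (cv2) and the standard library are available. Lean on these libraries where they do the work, as an engineer would, in place of code of your own. Each camera call takes 0.05 s, during which the arm holds its last target. There are 200 camera calls.

## Working session

There is one attempt and no reset: what is moved stays moved. The work goes in short steps, Python scripts to look and compute and a shell command to move; the robot and the scene stay as the last step left them, time stands still between calls to the robot, and variables do not carry over. Pictures are saved under pics/ and viewed, about 8 in all and at most 12, crops included, and the job is handed in when it is done.

```bash
mkdir -p pics; ls; cat > h.py <<'E'
import numpy as np, cv2
from station import ctrl, vision, workorder
from scipy.spatial.transform import Rotation as R
def ray(s,u,v):
    p=cv2.undistortPoints(np.array([[[u,v]]],float),s['mtx'],np.array(s['dist']))[0,0]
    T=np.array(s['world_from_camera']); d=T[:3,:3]@np.array([p[0],-p[1],-1.]); return T[:3,3],d/np.linalg.norm(d)
def onz(s,u,v,z):
    o,d=ray(s,u,v); return o+d*(z-o[2])/d[2]
def proj(s,P):
    T=np.array(s['world_from_camera']); c=(np.array(P,float).reshape(-1,3)-T[:3,3])@T[:3,:3]
    c=c*[1,-1,-1]; return cv2.projectPoints(c,np.zeros(3),np.zeros(3),s['mtx'],np.array(s['dist']))[0][:,0]
def snap(n):
    s=vision.snapshot(n); s['mtx']=np.array(s['mtx'],float); return s
def cross(s1,p1,s2,p2):
    o1,d1=ray(s1,*p1);o2,d2=ray(s2,*p2)
    t=np.linalg.lstsq(np.c_[d1,-d2],o2-o1,rcond=None)[0]; a=o1+d1*t[0];b=o2+d2*t[1]
    return (a+b)/2,np.linalg.norm(a-b)
E
python3 - <<'E'
from h import *
import pickle
S={}
for n in('side','top'):
    s=snap(n);S[n]=s;cv2.imwrite(f'pics/{n}0.png',s['frame']);print(n,np.round(s['world_from_camera'],3).tolist(),s['mtx'].tolist(),s['dist'])
pickle.dump(S,open('s0.pkl','wb'))
print(ctrl.get_obs())
E
```

```text
pics
side [[0.998, 0.032, -0.059, 0.445], [-0.066, 0.612, -0.788, -0.861], [0.011, 0.79, 0.613, 0.793], [0.0, 0.0, 0.0, 1.0]] [[447.6199525506047, 0.0, 320.31937350346925], [0.0, 447.6199525506047, 204.62276868147134], [0.0, 0.0, 1.0]] [-0.08309669  0.          0.          0.          0.        ]
top [[0.014, 0.997, -0.08, 0.442], [-1.0, 0.013, -0.013, 0.033], [-0.012, 0.08, 0.997, 0.934], [0.0, 0.0, 0.0, 1.0]] [[371.64172986768733, 0.0, 323.6620660145932], [0.0, 371.64172986768733, 195.25293422947848], [0.0, 0.0, 1.0]] [-0.05987974  0.          0.          0.          0.        ]
{'time': 0.1, 'joints': array([-1.41211187e+00,  3.59445011e-01,  1.51130797e+00,  1.27189413e-05,
        1.27250558e+00, -1.15114843e-01]), 'qvel': array([ 5.24699201e-04, -6.06759784e-04, -3.16823012e-03, -6.37156581e-07,
        3.33597543e-04, -1.18444847e-03]), 'joint_efforts': array([ 2.82945821e-04, -5.16356671e+01, -2.71405846e+01,  6.77769561e-02,
        2.76812474e-02, -2.85495139e-05]), 'ee_pos': array([ 0.1621313 , -0.57708099,  0.24689263]), 'orientation': array([-3.11055012e+00, -4.28507636e-01,  3.78945841e-05]), 'force': array([-0.6169443 , -0.99512447, -0.40290428]), 'ft_torque': array([-0.00963197, -0.05438722, -0.03103201]), 'width': 0.08802753438154975}
```

View pics/side0.png

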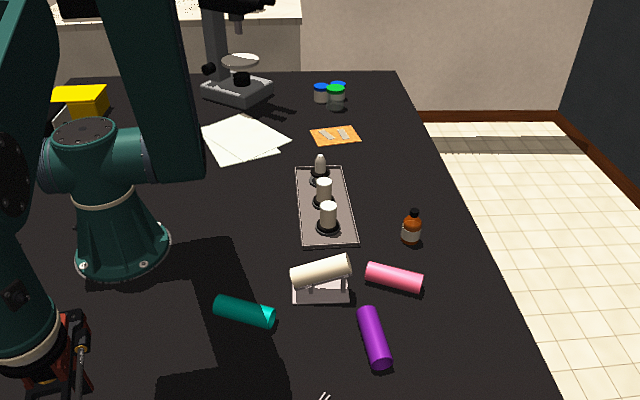

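View pics/top0.png

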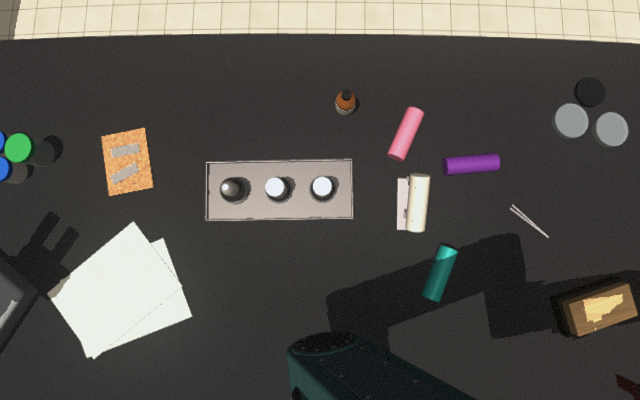

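```bash
python3 - <<'E'
from h import *
import pickle
S=pickle.load(open('s0.pkl','rb'))
a=cv2.resize(S['side']['frame'][235:315,270:370],None,fx=5,fy=5,interpolation=cv2.INTER_CUBIC)
b=cv2.resize(S['top']['frame'][160:240,385:445],None,fx=5,fy=5,interpolation=cv2.INTER_CUBIC)
cv2.imwrite('pics/c1.png',np.hstack([a,b]))
for n,(x0,y0,x1,y1) in dict(side=(280,245,360,300),top=(402,165,435,240)).items():
    f=S[n]['frame'].astype(int);m=np.zeros(f.shape[:2],np.uint8)
    sub=f[y0:y1,x0:x1]; m[y0:y1,x0:x1]=((sub.min(2)>150)|((sub[...,2]>110)&(sub[...,2]-sub[...,0]>12)))*255
    c=max(cv2.findContours(m,0,2)[0],key=cv2.contourArea);r=cv2.minAreaRect(c);print(n,r,cv2.boxPoints(r).round(1).tolist())
# tall peg tip & beakers
for n,(x0,y0,x1,y1) in dict(side=(305,150,345,240),top=(215,170,340,205)).items():
    f=S[n]['frame'][y0:y1,x0:x1].astype(int)
    print(n); m=(f.min(2)>190).astype(np.uint8)
    k,l,st,ce=cv2.connectedComponentsWithStats(m)
    for i in range(1,k):
        if st[i,4]>10: print((st[i]+[x0,y0,0,0,0]).tolist(),(ce[i]+[x0,y0]).round(1))
a=cv2.resize(S['side']['frame'][145:240,290:350],None,fx=5,fy=5,interpolation=cv2.INTER_CUBIC)
b=cv2.resize(S['top']['frame'][165:210,210:270],None,fx=7,fy=7,interpolation=cv2.INTER_CUBIC)
h=max(a.shape[0],b.shape[0]);p=lambda i:cv2.copyMakeBorder(i,0,h-i.shape[0],0,0,0)
cv2.imwrite('pics/c2.png',np.hstack([p(a),p(b)]))
E
```

```text
side ((318.75, 274.75), (30.990318298339844, 66.09159851074219), 71.56504821777344) [[282.5, 270.5], [345.20001220703125, 249.60000610351562], [355.0, 279.0], [292.29998779296875, 299.8999938964844]]
top ((415.5, 203.0), (58.0, 27.0), 90.0) [[402.0, 174.0], [429.0, 174.0], [429.0, 232.0], [402.0, 232.0]]
side
[318, 154, 5, 3, 12] [319.8 155.1]
[317, 177, 15, 9, 108] [323.8 180.9]
[320, 200, 17, 11, 133] [328.1 205. ]
top
[313, 177, 18, 19, 268] [321.7 185.7]
[265, 178, 19, 18, 270] [274.  186.5]
[222, 184, 7, 6, 32] [224.8 186.6]
```

View pics/c1.png

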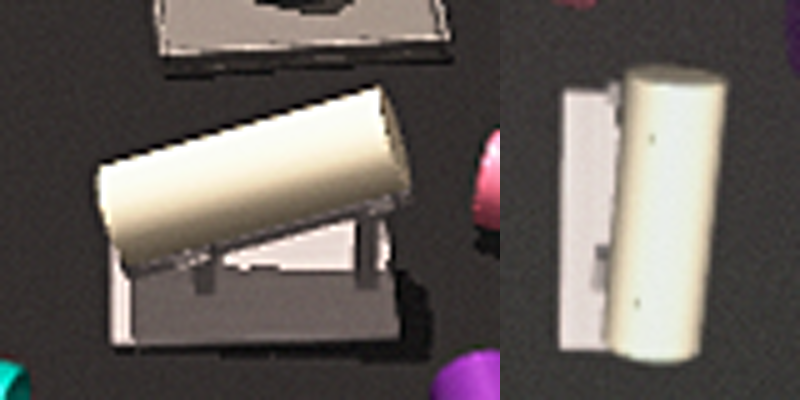

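View pics/c2.png

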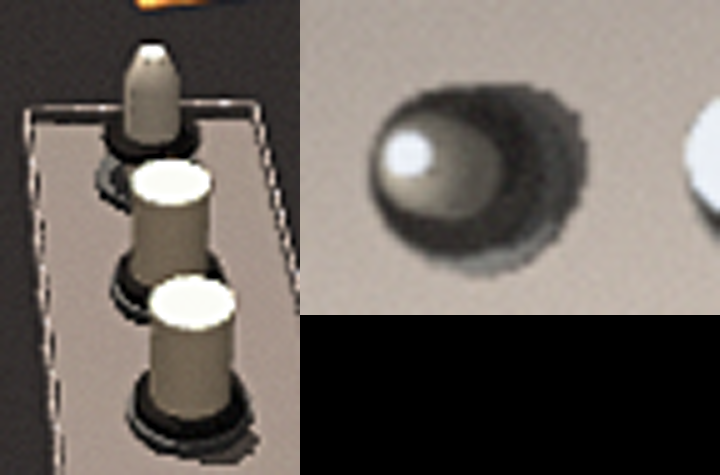

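```bash
python3 - <<'E'
from h import *
import pickle
S=pickle.load(open('s0.pkl','rb'));t=S['top'];s=S['side']
b,e=cross(t,(420.3,174.8),s,(348.8,262.8));print('base',b,e,onz(t,420.3,174.8,.095))
m,e=cross(t,(415.6,230.7),s,(292.8,278.7));print('mouth',m,e,onz(t,415.6,230.7,.0505))
print('len',np.linalg.norm(m-b),np.degrees(np.arcsin((b-m)[2]/np.linalg.norm(m-b))))
p,e=cross(t,(225.4,187.1),s,(320,155));print('tip',p,e)
for z in (.095,.1,.105):print('tip z',z,onz(t,225.4,187.1,z),onz(s,320,155,z))
# ring centre: top crop ellipse of ring
for n,a,bb in(('A',(321.7,185.7),(328.1,205)),('B',(274,186.5),(323.8,180.9))):
  print(n,cross(t,a,s,bb),onz(t,*a,.082))
print('bottle',onz(t,346,102,.1))
E
```

```text
base [ 0.55950762 -0.17437438  0.09664394] 0.002274957734124254 [ 0.55858849 -0.17471779  0.095     ]
mouth [ 0.43432149 -0.17329405  0.05250158] 0.006259323519065184 [ 0.43116772 -0.1737682   0.0505    ]
len 0.1327451805531303 19.422688536416967
tip [0.52531643 0.26771854 0.10142566] 0.002534466898130925
tip z 0.095 [0.52467872 0.26951147 0.095     ] [0.527347   0.27837835 0.095     ]
tip z 0.1 [0.52418415 0.26810359 0.1       ] [0.52675947 0.27022227 0.1       ]
tip z 0.105 [0.52368959 0.26669572 0.105     ] [0.52617194 0.26206619 0.105     ]
A (array([0.53266779, 0.04961893, 0.0837055 ]), np.float64(0.0016358403331952272)) [0.5320262  0.04966174 0.082     ]
B (array([0.52946195, 0.15964888, 0.08334759]), np.float64(0.0016555223634710165)) [0.52876768 0.15984799 0.082     ]
bottle [ 0.72485803 -0.00383569  0.1       ]
```

```bash
cat > go.py <<'E'
import sys
from h import *
def go(t,x=None):  # t: TCP target; prints tool-axis mm
    o=ctrl.get_obs();M=R.from_rotvec(o['orientation']).as_matrix()
    d=M.T@(np.array(t)-o['ee_pos'])*1e3
    yaw=np.degrees(np.arctan2(M[1,0],M[0,0]))
    print('t',round(o['time'],2),'pos',o['ee_pos'].round(4),'yaw x',yaw.round(1),'z',M[:,2].round(3),'F',o['force'].round(1),'M',o['ft_torque'].round(2),'w',round(o['width'],4),'slide',d.round(1), 'n',np.ceil(np.linalg.norm(d)/40))
if __name__=='__main__': go([float(a) for a in sys.argv[1:4]])
E
python3 go.py .5284 -.174 .200
```

```text
t 0.1 pos [ 0.1621 -0.5771  0.2469] yaw x 15.7 z [-0.     0.002 -1.   ] F [-0.6 -1.  -0.4] M [-0.01 -0.05 -0.03] w 0.088 slide [ 461.6 -289.    47.5] n 14.0
```

```bash
python3 -m crank '[{"fingers":87.8,"slide":[0,0,0],"spin":5.3},{"fingers":87.8,"slide":[0,0,0],"spin":5.3},{"fingers":87.8,"slide":[0,0,0],"spin":5.2},{"fingers":87.8,"slide":[24,-27,3],"spin":0},{"fingers":87.8,"slide":[24,-27,3],"spin":0},{"fingers":87.8,"slide":[24,-27,3],"spin":0},{"fingers":87.8,"slide":[24,-27,3],"spin":0},{"fingers":87.8,"slide":[24,-27,3],"spin":0},{"fingers":87.8,"slide":[24,-27,3],"spin":0},{"fingers":87.8,"slide":[24,-27,3],"spin":0}]' 4; python3 go.py .5284 -.174 .200
```

```text
time: 0.93
ee_pos: [0.3336, -0.3886, 0.2215]
orientation: [-3.138, 0.044, 0.005]
force: [0.3, -0.8, 0.7]
width: 0.0879
t 0.93 pos [ 0.3336 -0.3886  0.2215] yaw x -1.6 z [-0.003  0.003 -1.   ] F [ 0.3 -0.8  0.7] M [ 0.01 -0.02  0.01] w 0.0879 slide [ 188.8 -219.9   21.5] n 8.0
```

```bash
python3 -m crank '[{"fingers":87.8,"slide":[24,-27,3],"spin":-1},{"fingers":87.8,"slide":[24,-27,3],"spin":-1},{"fingers":87.8,"slide":[24,-27,3],"spin":0},{"fingers":87.8,"slide":[24,-27,3],"spin":0},{"fingers":87.8,"slide":[24,-27,3],"spin":0},{"fingers":87.8,"slide":[24,-27,3],"spin":0},{"fingers":87.8,"slide":[24,-27,3],"spin":0},{"fingers":87.8,"slide":[15,-18,0],"spin":0},{"fingers":87.8,"slide":[0,0,0],"spin":0}]'; python3 go.py .5284 -.174 .0907
```

```text
time: 1.68
ee_pos: [0.5252, -0.163, 0.1968]
orientation: [-3.134, -0.02, 0.009]
force: [0.9, 0.0, 0.1]
width: 0.0878
t 1.68 pos [ 0.5252 -0.163   0.1968] yaw x 0.7 z [-0.006  0.007 -1.   ] F [0.9 0.  0.1] M [-0.   -0.07  0.  ] w 0.0878 slide [  3.7  11.8 106. ] n 3.0
```

```bash
python3 -m crank '[{"fingers":87.8,"slide":[3.5,11.8,20],"spin":0.7},{"fingers":87.8,"slide":[0,0,25],"spin":0},{"fingers":87.8,"slide":[0,0,20],"spin":0},{"fingers":87.8,"slide":[0,0,0],"spin":0}]'; python3 go.py .5284 -.174 .0907
python3 - <<'E'
from h import *
a=snap('side')['frame'][190:320,250:400];b=snap('top')['frame'][140:260,370:470]
a=cv2.resize(a,None,fx=3.5,fy=3.5);b=cv2.resize(b,(0,0),fx=2.7,fy=2.7);h=a.shape[0];b=cv2.copyMakeBorder(b,0,h-b.shape[0],0,0,0)
cv2.imwrite('pics/g1.png',np.hstack([a,b]));print(a.shape,b.shape)
E
```

```text
time: 2.02
ee_pos: [0.53, -0.1738, 0.1304]
orientation: [-3.136, -0.009, 0.005]
force: [-0.1, 0.5, 0.1]
width: 0.0877
t 2.02 pos [ 0.53   -0.1738  0.1304] yaw x 0.3 z [-0.003  0.005 -1.   ] F [-0.1  0.5  0.1] M [ 0.02  0.03 -0.  ] w 0.0877 slide [-1.4  0.4 39.7] n 1.0
(455, 525, 3) (455, 270, 3)
```

View pics/g1.png

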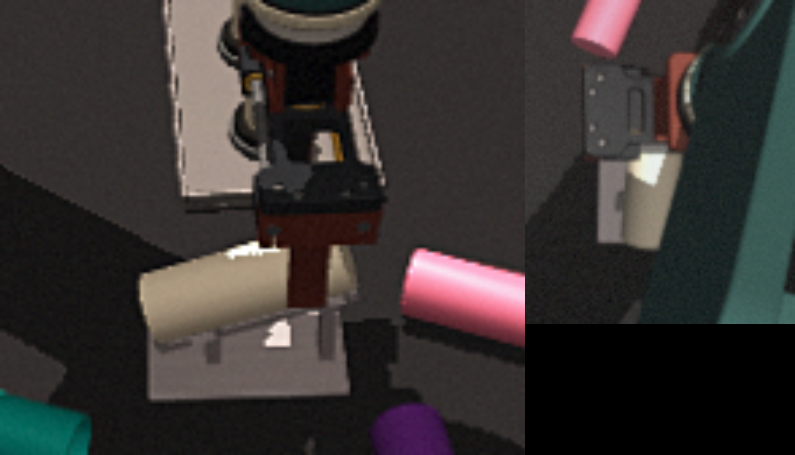

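The near finger (around 305,280 in the crop) straddles the pot towards its high base end, clear of the saddle post at about (325,330). I'll go down and close lightly.

```bash
python3 -m crank '[{"fingers":87.8,"slide":[-1,0.4,20],"spin":0.3},{"fingers":87.8,"slide":[0,0,18],"spin":0},{"fingers":87.8,"slide":[0,0,0],"spin":0},{"fingers":40,"slide":[0,0,0],"spin":0},{"fingers":40,"slide":[0,0,0],"spin":0},{"fingers":40,"slide":[0,0,0],"spin":0},{"fingers":40,"slide":[0,0,0],"spin":0},{"fingers":40,"slide":[0,0,0],"spin":0},{"fingers":40,"slide":[0,0,0],"spin":0}]' 5; python3 go.py .5284 -.174 .0907
```

```text
time: 2.87
ee_pos: [0.5345, -0.1761, 0.1057]
orientation: [-3.138, 0.007, -0.018]
force: [0.1, 10.2, 3.8]
width: 0.0535
t 2.87 pos [ 0.5345 -0.1761  0.1057] yaw x -0.3 z [ 0.012  0.004 -1.   ] F [ 0.1 10.2  3.8] M [ 1.87 -0.07  0.01] w 0.0535 slide [-6.3 -2.1 15. ] n 1.0
```

```bash
python3 -m crank '[{"fingers":87.8,"slide":[0,0,0],"spin":0},{"fingers":87.8,"slide":[0,0,0],"spin":0},{"fingers":87.8,"slide":[0,0,0],"spin":0}]' 5; python3 go.py .5284 -.174 .0907
python3 - <<'E'
from h import *
a=snap('side')['frame'][190:320,250:400]
a=cv2.resize(a,None,fx=4,fy=4,interpolation=cv2.INTER_CUBIC)
cv2.imwrite('pics/g2.png',a)
E
```

```text
time: 3.12
ee_pos: [0.5351, -0.1756, 0.1074]
orientation: [-3.138, 0.006, -0.022]
force: [-0.6, -0.4, -0.9]
width: 0.0703
t 3.12 pos [ 0.5351 -0.1756  0.1074] yaw x -0.2 z [ 0.014  0.003 -1.   ] F [-0.6 -0.4 -0.9] M [-0.01  0.01 -0.04] w 0.0703 slide [-6.9 -1.5 16.6] n 1.0
```

View pics/g2.png

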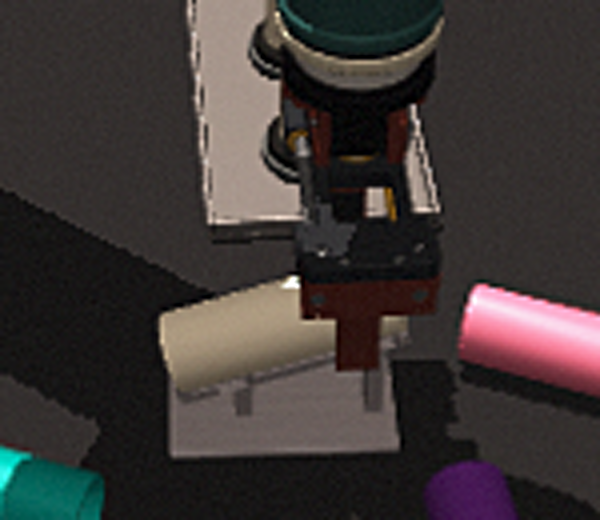

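```bash
python3 -m crank '[{"fingers":87.8,"slide":[-5,2,12],"spin":0},{"fingers":87.8,"slide":[-3,1,8],"spin":0},{"fingers":87.8,"slide":[0,0,1],"spin":0}]' 5; python3 go.py .5284 -.177 .0907
```

```text
time: 3.42
ee_pos: [0.5288, -0.18, 0.0869]
orientation: [-3.141, 0.005, -0.027]
force: [-0.3, 0.8, -0.9]
width: 0.0875
t 3.42 pos [ 0.5288 -0.18    0.0869] yaw x -0.2 z [ 0.017  0.001 -1.   ] F [-0.3  0.8 -0.9] M [ 0.07 -0.02 -0.07] w 0.0875 slide [-0.4 -3.  -3.8] n 1.0
```

```bash
python3 -m crank '[{"fingers":87.8,"slide":[0,-2.5,-3],"spin":0},{"fingers":54,"slide":[0,0,0],"spin":0},{"fingers":54,"slide":[0,0,0],"spin":0},{"fingers":54,"slide":[0,0,0],"spin":0},{"fingers":54,"slide":[0,0,0],"spin":0},{"fingers":54,"slide":[0,0,0],"spin":0},{"fingers":54,"slide":[0,0,0],"spin":0}]' 5; python3 go.py .5284 -.177 .0907;  python3 -m crank '[{"fingers":40,"slide":[0,0,0],"spin":0},{"fingers":40,"slide":[0,0,0],"spin":0}]' 5; python3 go.py .5284 -.177 .0907;python3 -m crank '[{"fingers":40,"slide":[0,0,0],"spin":0},{"fingers":40,"slide":[0,0,0],"spin":0}]' 5; python3 go.py .5284 -.177 .0907
```

```text
time: 4.0
ee_pos: [0.5293, -0.176, 0.0908]
orientation: [-3.138, 0.008, -0.027]
force: [0.5, 6.1, 2.0]
width: 0.0547
t 4.0 pos [ 0.5293 -0.176   0.0908] yaw x -0.3 z [ 0.017  0.004 -1.   ] F [0.5 6.1 2. ] M [ 1.2  -0.16 -0.01] w 0.0547 slide [-0.9  1.   0. ] n 1.0
time: 4.17
ee_pos: [0.5291, -0.172, 0.091]
orientation: [-3.131, 0.012, -0.027]
force: [-0.1, 2.9, -0.3]
width: 0.0469
t 4.17 pos [ 0.5291 -0.172   0.091 ] yaw x -0.4 z [ 0.017  0.01  -1.   ] F [-0.1  2.9 -0.3] M [ 0.27 -0.17 -0.07] w 0.0469 slide [-0.7  5.   0.2] n 1.0
time: 4.33
ee_pos: [0.5291, -0.1713, 0.091]
orientation: [-3.131, 0.01, -0.026]
force: [0.9, -0.7, -1.6]
width: 0.0468
t 4.33 pos [ 0.5291 -0.1713  0.091 ] yaw x -0.4 z [ 0.017  0.011 -1.   ] F [ 0.9 -0.7 -1.6] M [-0.11  0.04  0.02] w 0.0468 slide [-0.7  5.7  0.2] n 1.0
```

```bash
python3 -m crank '[{"fingers":40,"slide":[0,0,-8],"spin":0},{"fingers":40,"slide":[0,0,-12],"spin":0},{"fingers":40,"slide":[0,0,-15],"spin":0},{"fingers":40,"slide":[0,0,-20],"spin":0},{"fingers":40,"slide":[0,0,-20],"spin":0},{"fingers":40,"slide":[0,0,-20],"spin":0},{"fingers":40,"slide":[0,0,-10],"spin":0},{"fingers":40,"slide":[0,0,0],"spin":0}]' 5; python3 go.py .5284 -.177 .2
python3 - <<'E'
from h import *
a=snap('side')['frame'][130:320,220:400]
a=cv2.resize(a,None,fx=3,fy=3,interpolation=cv2.INTER_CUBIC)
cv2.imwrite('pics/g3.png',a)
E
```

```text
time: 5.0
ee_pos: [0.5252, -0.174, 0.2018]
orientation: [-3.132, 0.012, -0.019]
force: [0.5, 0.2, -1.3]
width: 0.0466
t 5.0 pos [ 0.5252 -0.174   0.2018] yaw x -0.4 z [ 0.012  0.01  -1.   ] F [ 0.5  0.2 -1.3] M [-0.02 -0.07 -0.01] w 0.0466 slide [3.2 3.  1.8] n 1.0
```

View pics/g3.png

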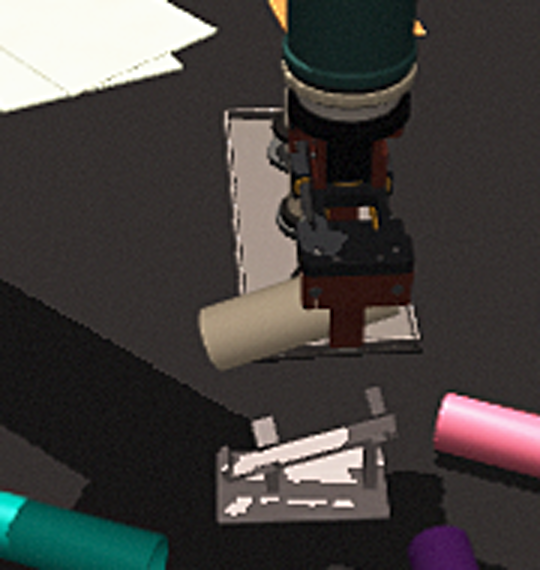

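```bash
python3 -m crank '[{"fingers":40,"slide":[0,0,0],"spin":0},{"fingers":40,"slide":[0,0,0],"spin":0},{"fingers":40,"slide":[0,-20,0],"spin":0},{"fingers":40,"slide":[0,-25,0],"spin":0},{"fingers":40,"slide":[0,-25,0],"spin":0},{"fingers":40,"slide":[0,-10,0],"spin":0},{"fingers":40,"slide":[0,0,0],"spin":0}]' 3; python3 go.py .525 -.095 .2
python3 - <<'E'
from h import *
a=snap('side')['frame'][130:320,220:400]
a=cv2.resize(a,None,fx=3,fy=3,interpolation=cv2.INTER_CUBIC)
cv2.imwrite('pics/g4.png',a)
E
```

```text
time: 5.63
ee_pos: [0.5221, -0.0922, 0.1959]
orientation: [-3.13, 0.017, -0.004]
force: [0.1, 0.2, -1.9]
width: 0.0468
t 5.63 pos [ 0.5221 -0.0922  0.1959] yaw x -0.6 z [ 0.002  0.012 -1.   ] F [ 0.1  0.2 -1.9] M [ 0.01 -0.05 -0.02] w 0.0468 slide [ 3.   2.7 -4.2] n 1.0
```

View pics/g4.png

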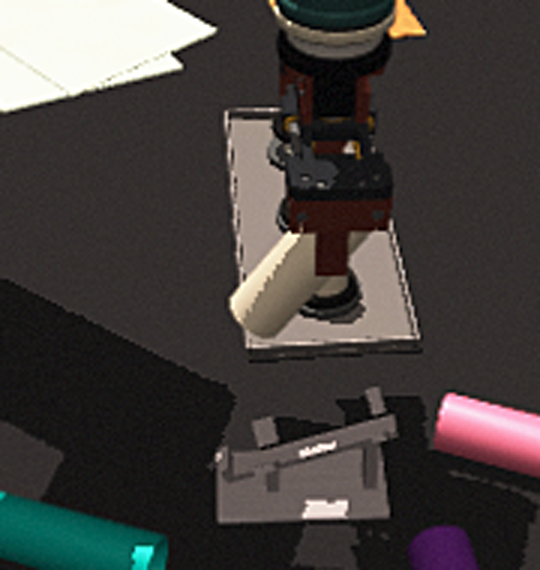

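```bash
python3 -m crank '[{"fingers":40,"slide":[0,0,0],"spin":0},{"fingers":40,"slide":[0,0,0],"spin":0},{"fingers":40,"slide":[0,0,-12],"spin":0},{"fingers":40,"slide":[0,0,12],"spin":0},{"fingers":40,"slide":[0,0,-12],"spin":0},{"fingers":40,"slide":[0,0,12],"spin":0},{"fingers":40,"slide":[0,0,0],"spin":0},{"fingers":40,"slide":[0,0,0],"spin":0}]' 3; python3 go.py .525 -.095 .2
cat > ang.py <<'E'
from h import *
import sys
s=snap('side');f=s['frame'];o=ctrl.get_obs()
c=proj(s,o['ee_pos'])[0];x,y=c.astype(int);print('tcp px',c.round(1))
x0,x1,y0,y1=x-55,x+25,y-10,y+75
g=f[y0:y1,x0:x1].astype(int)
m=((g[...,2]>70)&((g[...,2]-g[...,0])>0.17*g[...,2])&(g[...,1]>0.8*g[...,2])).astype(np.uint8)*255
m=cv2.morphologyEx(m,cv2.MORPH_OPEN,np.ones((3,3)))
k=max(cv2.findContours(m,0,2)[0],key=cv2.contourArea);r=cv2.minAreaRect(k);print(cv2.contourArea(k),[v for v in r],(cv2.boxPoints(r)+[x0,y0]).round(1).tolist())
cv2.imwrite(sys.argv[1],np.hstack([cv2.resize(f[y0:y1,x0:x1],None,fx=5,fy=5),cv2.resize(cv2.cvtColor(m,8),None,fx=4,fy=5)]))
E
python3 ang.py pics/g5.png
```

```text
time: 6.35
ee_pos: [0.5231, -0.1011, 0.1949]
orientation: [-3.134, 0.025, -0.003]
force: [0.6, 0.4, -1.5]
width: 0.0469
t 6.35 pos [ 0.5231 -0.1011  0.1949] yaw x -0.9 z [ 0.002  0.008 -1.   ] F [ 0.6  0.4 -1.5] M [ 0.  0. -0.] w 0.0469 slide [ 1.8 -6.2 -5. ] n 1.0
tcp px [329.7 207.3]
641.0 [(41.33949279785156, 31.681907653808594), (22.759782791137695, 39.30031967163086), 41.423667907714844] [[293.8, 235.9], [319.8, 206.4], [336.9, 221.5], [310.9, 250.9]]
```

View pics/g5.png

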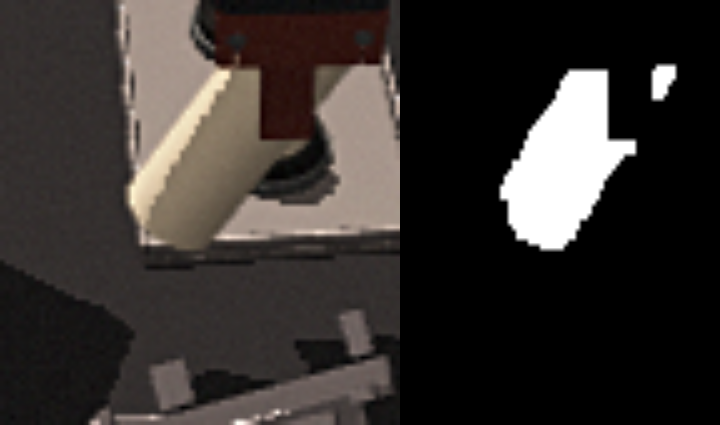

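```bash
python3 -m crank '[{"fingers":40,"slide":[-25,0,-15],"spin":0},{"fingers":40,"slide":[15,0,8],"spin":0},{"fingers":40,"slide":[10,0,7],"spin":0},{"fingers":40,"slide":[-30,0,-15],"spin":0},{"fingers":40,"slide":[15,0,8],"spin":0},{"fingers":40,"slide":[15,0,7],"spin":0},{"fingers":40,"slide":[-30,0,-20],"spin":0},{"fingers":40,"slide":[15,0,10],"spin":0},{"fingers":40,"slide":[15,0,10],"spin":0},{"fingers":40,"slide":[0,0,0],"spin":0}]' 3; python3 go.py .525 -.095 .2; python3 ang.py pics/g6.png
```

```text
time: 7.23
ee_pos: [0.5269, -0.1042, 0.1916]
orientation: [-3.133, 0.028, 0.006]
force: [0.0, 0.1, -2.3]
width: 0.0455
t 7.23 pos [ 0.5269 -0.1042  0.1916] yaw x -1.0 z [-0.004  0.009 -1.   ] F [ 0.   0.1 -2.3] M [0.02 0.03 0.02] w 0.0455 slide [-2.1 -9.2 -8.3] n 1.0
tcp px [331.4 209.2]
685.5 [(57.0, 34.0), (40.0, 26.0), 90.0] [[320.0, 213.0], [346.0, 213.0], [346.0, 253.0], [320.0, 253.0]]
```

```bash
python3 -m crank '[{"fingers":40,"slide":[0,0,0],"spin":0},{"fingers":40,"slide":[0,0,0],"spin":0},{"fingers":40,"slide":[0,0,0],"spin":0},{"fingers":40,"slide":[0,0,0],"spin":0}]' 3; python3 go.py .525 -.095 .2; python3 ang.py pics/g7.png
```

```text
time: 7.62
ee_pos: [0.526, -0.1038, 0.1902]
orientation: [-3.132, 0.026, 0.014]
force: [-0.2, -0.6, -1.2]
width: 0.0454
t 7.62 pos [ 0.526  -0.1038  0.1902] yaw x -0.9 z [-0.009  0.01  -1.   ] F [-0.2 -0.6 -1.2] M [ 0.01  0.01 -0.01] w 0.0454 slide [-1.2 -8.8 -9.7] n 1.0
tcp px [331.3 209.6]
659.5 [(56.5, 34.5), (41.0, 25.0), 90.0] [[320.0, 213.0], [345.0, 213.0], [345.0, 254.0], [320.0, 254.0]]
```

View pics/g7.png

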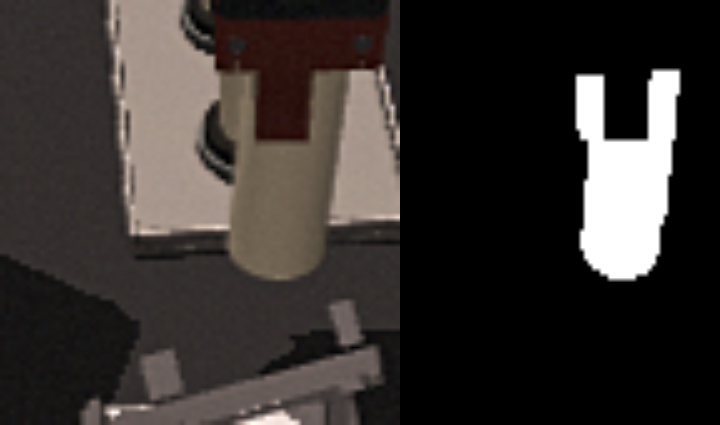

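```bash
python3 -m crank '[{"fingers":40,"slide":[0,0,0],"spin":0},{"fingers":40,"slide":[0,0,0],"spin":0}]' 25; python3 go.py .525 -.095 .2; cat > tilt.py <<'E'
from h import *
# pot axis in side image from mask rows below the fingertips; compare with a vertical line
s=snap('side');f=s['frame'];o=ctrl.get_obs();M=R.from_rotvec(o['orientation']).as_matrix()
g=o['ee_pos']+.006*M[:,2];tip=o['ee_pos']+.025*M[:,2]
a=proj(s,g-[0,0,0.025])[0];b=proj(s,g-[0,0,.08])[0]
im=f.astype(int);m=(im[...,2]>70)&((im[...,2]-im[...,0])>0.17*im[...,2])&(im[...,1]>0.8*im[...,2])
P=[];
for y in range(int(a[1])+12,int(b[1])+12):
    xs=np.flatnonzero(m[y,int(a[0])-30:int(a[0])+30])
    if len(xs)>12: P.append((y,xs.min()+int(a[0])-30,xs.max()+int(a[0])-30))
P=np.array(P);c=(P[:,1]+P[:,2])/2;P=P[2:-8];c=c[2:-8]
k=np.polyfit(P[:,0],c,1);v=(b-a)[0]/(b-a)[1]
print('rows',P[0].tolist(),P[-1].tolist(),'slope',k[0].round(4),'vertical',v.round(4),'diff deg',np.degrees(np.arctan(k[0])-np.arctan(v)).round(2))
ys=P[[0,-1],0];print('axis px',[(round(float(np.polyval(k,y)),1),int(y)) for y in ys],'vertical line x',[round(float(a[0]+v*(y-a[1])),1) for y in ys])
col=m[:,int(b[0])-3:int(b[0])+4];yy=np.flatnonzero(col.sum(1)>3);yy=yy[(yy>a[1])&(yy<b[1]+35)];print('bottom row',yy.max(), 'pred rim-front bottom for d', [(d,proj(s,g-[0,.023,.130-d*.001])[0,1].round(1)) for d in (0,) ] , [(d,proj(s,g-[0,.023,.130-d*.001])[0,1].round(1)) for d in (20,25,30,35,40)])
E
python3 tilt.py
```

```text
time: 7.83
ee_pos: [0.5256, -0.1037, 0.1905]
orientation: [-3.132, 0.026, 0.014]
force: [1.0, -0.8, -1.1]
width: 0.0456
t 7.83 pos [ 0.5256 -0.1037  0.1905] yaw x -0.9 z [-0.009  0.01  -1.   ] F [ 1.  -0.8 -1.1] M [ 0.02 -0.01 -0.01] w 0.0456 slide [-0.9 -8.8 -9.4] n 1.0
rows [234, 302, 355] [241, 308, 348] slope -0.0476 vertical -0.0334 diff deg -0.81
axis px [(329.3, 234), (329.0, 241)] vertical line x [330.4, 330.1]
bottom row 254 pred rim-front bottom for d [(0, np.float64(261.7))] [(20, np.float64(255.5)), (25, np.float64(253.9)), (30, np.float64(252.3)), (35, np.float64(250.7)), (40, np.float64(249.1))]
```

```bash
python3 -m crank '[{"fingers":40,"slide":[0,0,-20],"spin":0},{"fingers":40,"slide":[0,0,-25],"spin":0},{"fingers":40,"slide":[0,-10,-15],"spin":0},{"fingers":40,"slide":[0,-20,0],"spin":0},{"fingers":40,"slide":[0,-30,0],"spin":0},{"fingers":40,"slide":[0,-30,0],"spin":0},{"fingers":40,"slide":[0,-30,0],"spin":0},{"fingers":40,"slide":[0,-30,0],"spin":0},{"fingers":40,"slide":[0,-20,0],"spin":0},{"fingers":40,"slide":[0,-10,0],"spin":0}]' 25; python3 go.py .528 .269 .25
```

```text
time: 8.72
ee_pos: [0.5296, 0.0793, 0.257]
orientation: [-3.133, 0.038, 0.008]
force: [0.7, -0.1, -1.9]
width: 0.045
t 8.72 pos [0.5296 0.0793 0.257 ] yaw x -1.4 z [-0.005  0.009 -1.   ] F [ 0.7 -0.1 -1.9] M [-0.04  0.02  0.02] w 0.045 slide [  -6.2 -189.5    8.7] n 5.0
```

```bash
python3 -m crank '[{"fingers":40,"slide":[0,-20,0],"spin":-0.5},{"fingers":40,"slide":[-1,-30,1],"spin":-0.5},{"fingers":40,"slide":[-1,-30,1],"spin":0},{"fingers":40,"slide":[-1,-30,1],"spin":0},{"fingers":40,"slide":[-1,-30,1],"spin":0},{"fingers":40,"slide":[-1,-25,1],"spin":0},{"fingers":40,"slide":[0,-10,0],"spin":0},{"fingers":40,"slide":[0,0,0],"spin":0}]' 25; python3 go.py .528 .269 .24
python3 - <<'E'
from h import *
import pickle
s=snap('side');t=snap('top');pickle.dump((s,t),open('s1.pkl','wb'))
a=cv2.resize(s['frame'][50:200,265:375],None,fx=4,fy=4,interpolation=cv2.INTER_CUBIC)
b=cv2.resize(t['frame'][140:240,170:260],None,fx=3.8,fy=3.8)
h=a.shape[0];b=cv2.copyMakeBorder(b,0,h-b.shape[0],0,0,0)[:h]
cv2.imwrite('pics/g8.png',np.hstack([a,b]))
o=ctrl.get_obs();print(proj(s,[o['ee_pos']-[0,0,.006],o['ee_pos']-[0,0,.11]]))
E
```

```text
time: 9.38
ee_pos: [0.5266, 0.2606, 0.2537]
orientation: [-3.135, 0.009, 0.004]
force: [-0.4, 0.2, -2.0]
width: 0.0451
t 9.38 pos [0.5266 0.2606 0.2537] yaw x -0.3 z [-0.002  0.006 -1.   ] F [-0.4  0.2 -2. ] M [0.03 0.01 0.02] w 0.0451 slide [ 1.4 -8.3 13.7] n 1.0
[[320.74840863 111.12851674]
 [320.32612712 144.1577538 ]]
```

View pics/g8.png

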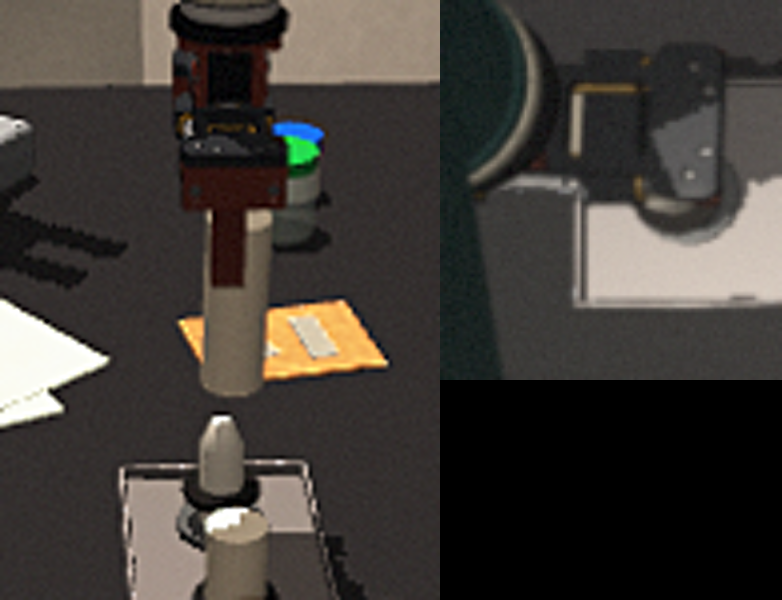

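```bash
python3 - <<'E'
from h import *
import pickle
s,t=pickle.load(open('s1.pkl','rb'))
for L in (.095,.1,.104,.11): print(L,proj(s,[.530,.2606-.023,.2477-L]).round(1))
E
python3 -m crank '[{"fingers":40,"slide":[-5.5,-8,5],"spin":0},{"fingers":40,"slide":[0,0,10],"spin":0},{"fingers":40,"slide":[0,0,10],"spin":0},{"fingers":40,"slide":[0,0,8],"spin":0},{"fingers":40,"slide":[0,0,0],"spin":0},{"fingers":40,"slide":[0,0,0],"spin":0}]' 25; python3 go.py .5211 .2685 .20
```

```text
0.095 [[322.1 145. ]]
0.1 [[322.1 146.6]]
0.104 [[322.1 147.8]]
0.11 [[322.  149.6]]
time: 9.98
ee_pos: [0.5203, 0.2608, 0.2163]
orientation: [-3.139, 0.02, 0.008]
force: [0.3, 0.0, -1.9]
width: 0.0453
t 9.98 pos [0.5203 0.2608 0.2163] yaw x -0.7 z [-0.005  0.002 -1.   ] F [ 0.3  0.  -1.9] M [ 0.02 -0.02  0.04] w 0.0453 slide [ 0.8 -7.6 16.4] n 1.0
```

```bash
python3 -m crank '[{"fingers":40,"slide":[0,-6,0],"spin":0},{"fingers":40,"slide":[0,-3,0],"spin":0},{"fingers":40,"slide":[0,0,0],"spin":0},{"fingers":40,"slide":[0,0,0],"spin":0}]' 25; python3 go.py .5211 .2685 .20
```

```text
time: 10.32
ee_pos: [0.5209, 0.2702, 0.2163]
orientation: [-3.139, 0.022, 0.008]
force: [-0.6, -0.3, -2.7]
width: 0.0448
t 10.32 pos [0.5209 0.2702 0.2163] yaw x -0.8 z [-0.005  0.002 -1.   ] F [-0.6 -0.3 -2.7] M [-0.01  0.   -0.  ] w 0.0448 slide [ 0.3  1.7 16.3] n 1.0
```

```bash
python3 -m crank '[{"fingers":40,"slide":[0,1,6],"spin":0},{"fingers":40,"slide":[0,0,6],"spin":0},{"fingers":40,"slide":[0,0,5],"spin":0},{"fingers":40,"slide":[0,0,0],"spin":0}]' 25; python3 go.py .5211 .2695 .19;python3 -m crank '[{"fingers":40,"slide":[0,0,5],"spin":0},{"fingers":40,"slide":[0,0,5],"spin":0},{"fingers":40,"slide":[0,0,0],"spin":0}]' 25; python3 go.py .5211 .2695 .19
```

```text
time: 10.65
ee_pos: [0.5215, 0.2698, 0.1986]
orientation: [-3.139, 0.021, 0.004]
force: [0.5, -0.4, -1.2]
width: 0.0451
t 10.65 pos [0.5215 0.2698 0.1986] yaw x -0.8 z [-0.003  0.003 -1.   ] F [ 0.5 -0.4 -1.2] M [0.02 0.01 0.01] w 0.0451 slide [-0.3  0.3  8.6] n 1.0
time: 10.9
ee_pos: [0.5211, 0.2696, 0.187]
orientation: [-3.139, 0.021, 0.006]
force: [-0.6, -0.7, -1.4]
width: 0.0452
t 10.9 pos [0.5211 0.2696 0.187 ] yaw x -0.8 z [-0.004  0.002 -1.   ] F [-0.6 -0.7 -1.4] M [ 0.04 -0.   -0.02] w 0.0452 slide [ 0.  0. -3.] n 1.0
```

```bash
python3 -m crank '[{"fingers":40,"slide":[0,0,5],"spin":0},{"fingers":40,"slide":[0,0,5],"spin":0},{"fingers":40,"slide":[0,0,4],"spin":0},{"fingers":40,"slide":[0,0,0],"spin":0}]' 40; python3 go.py .5211 .2695 .16;python3 -m crank '[{"fingers":40,"slide":[0,0,4],"spin":0},{"fingers":40,"slide":[0,0,4],"spin":0},{"fingers":40,"slide":[0,0,0],"spin":0}]' 40; python3 go.py .5211 .2695 .155
```

```text
time: 11.23
ee_pos: [0.521, 0.2695, 0.1713]
orientation: [-3.139, 0.021, 0.006]
force: [-0.3, -0.2, -2.1]
width: 0.045
t 11.23 pos [0.521  0.2695 0.1713] yaw x -0.8 z [-0.004  0.002 -1.   ] F [-0.3 -0.2 -2.1] M [-0.01  0.05  0.  ] w 0.045 slide [ 0.2  0.  11.3] n 1.0
time: 11.48
ee_pos: [0.521, 0.2695, 0.1624]
orientation: [-3.139, 0.021, 0.006]
force: [-0.3, -0.3, -2.4]
width: 0.0447
t 11.48 pos [0.521  0.2695 0.1624] yaw x -0.8 z [-0.004  0.002 -1.   ] F [-0.3 -0.3 -2.4] M [0.03 0.05 0.  ] w 0.0447 slide [0.1 0.1 7.4] n 1.0
```

Clear so far; now in small steps down to the ring.

```bash
for i in 1 2 3; do python3 -m crank '[{"fingers":40,"slide":[0,0,2.5],"spin":0},{"fingers":40,"slide":[0,0,2.5],"spin":0},{"fingers":40,"slide":[0,0,0],"spin":0}]' 55 >/dev/null; python3 go.py .5211 .2695 .135; done
```

```text
t 11.73 pos [0.5214 0.2697 0.1577] yaw x -0.8 z [-0.003  0.003 -1.   ] F [ 0.2  0.3 -2.7] M [ 0.03 -0.05  0.02] w 0.0447 slide [-0.2  0.3 22.7] n 1.0
t 11.98 pos [0.5215 0.2698 0.1535] yaw x -0.8 z [-0.002  0.003 -1.   ] F [-0.6  0.4 -2.2] M [ 0.05  0.16 -0.02] w 0.0449 slide [-0.4  0.4 18.5] n 1.0
t 12.23 pos [0.5214 0.2698 0.1488] yaw x -0.8 z [-0.002  0.003 -1.   ] F [-0.2  0.3 -0.3] M [-0.04  0.16  0.03] w 0.0442 slide [-0.3  0.4 13.8] n 1.0
```

```bash
python3 -m crank '[{"fingers":40,"slide":[0,0,2],"spin":0},{"fingers":40,"slide":[0,0,1],"spin":0}]' 60 ; python3 go.py .5211 .2695 .135; python3 -m crank '[{"fingers":40,"slide":[0,0,2],"spin":0},{"fingers":40,"slide":[0,0,1],"spin":0}]'  ; python3 go.py .5211 .2695 .135
```

```text
time: 12.4
ee_pos: [0.5215, 0.2699, 0.1462]
orientation: [-3.138, 0.021, 0.002]
force: [-2.2, -1.2, 5.6]
width: 0.0448
t 12.4 pos [0.5215 0.2699 0.1462] yaw x -0.8 z [-0.001  0.003 -1.   ] F [-2.2 -1.2  5.6] M [-0.21  0.46  0.01] w 0.0448 slide [-0.4  0.4 11.2] n 1.0
time: 12.57
ee_pos: [0.5215, 0.2699, 0.1437]
orientation: [-3.138, 0.021, 0.002]
force: [-2.6, -0.4, 6.5]
width: 0.0445
t 12.57 pos [0.5215 0.2699 0.1437] yaw x -0.8 z [-0.001  0.003 -1.   ] F [-2.6 -0.4  6.5] M [-0.28  0.42 -0.07] w 0.0445 slide [-0.3  0.4  8.7] n 1.0
```

```bash
for i in 1 2; do python3 -m crank '[{"fingers":40,"slide":[-0.3,0,1.5],"spin":0},{"fingers":40,"slide":[0,0,1.5],"spin":0}]' > /dev/null  ; python3 go.py .5211 .2695 .135;done
```

```text
t 12.73 pos [0.5214 0.2699 0.1413] yaw x -0.8 z [-0.     0.003 -1.   ] F [-2.8 -1.9  7.1] M [-0.24  0.52 -0.06] w 0.0447 slide [-0.3  0.4  6.3] n 1.0
t 12.9 pos [0.5213 0.2699 0.1389] yaw x -0.8 z [ 0.     0.003 -1.   ] F [-3.5 -0.9  6.3] M [-0.26  0.51 -0.07] w 0.0447 slide [-0.1  0.4  3.9] n 1.0
```

```bash
for i in 1 2 3 4 5; do python3 -m crank '[{"fingers":40,"slide":[-0.2,0,1.2],"spin":0}]' > /dev/null  ; python3 go.py .5211 .2695 .135;done
```

```text
t 12.98 pos [0.5211 0.2699 0.138 ] yaw x -0.8 z [ 0.001  0.003 -1.   ] F [-1.7 -0.7  6.6] M [-0.35  0.39 -0.08] w 0.045 slide [-0.   0.4  3. ] n 1.0
t 13.07 pos [0.5211 0.2699 0.1371] yaw x -0.8 z [ 0.001  0.003 -1.   ] F [-1.8 -1.2  6.4] M [-0.24  0.32 -0.05] w 0.0446 slide [-0.   0.4  2.1] n 1.0
t 13.15 pos [0.5211 0.2699 0.1362] yaw x -0.7 z [ 0.002  0.003 -1.   ] F [-3.4 -1.4 12.9] M [-0.39  0.47 -0.07] w 0.0448 slide [0.  0.4 1.2] n 1.0
t 13.23 pos [0.5212 0.2699 0.1361] yaw x -0.7 z [ 0.003  0.003 -1.   ] F [-5.3 -1.6 18.9] M [-0.57  0.83 -0.03] w 0.0444 slide [-0.1  0.4  1.1] n 1.0
t 13.32 pos [0.5211 0.2699 0.1361] yaw x -0.7 z [ 0.003  0.003 -1.   ] F [-5.5 -1.6 15.2] M [-0.56  0.8  -0.06] w 0.0445 slide [0.  0.4 1.1] n 1.0
```

```bash
python3 - <<'E'
from h import *
s=snap('side')
a=cv2.resize(s['frame'][100:210,280:360],None,fx=5,fy=5,interpolation=cv2.INTER_CUBIC)
import pickle;S=pickle.load(open('s0.pkl','rb'))
b=cv2.resize(S['side']['frame'][140:210,295:350],None,fx=6,fy=6,interpolation=cv2.INTER_CUBIC)
h=a.shape[0];cv2.imwrite('pics/g9.png',np.hstack([a,cv2.copyMakeBorder(b,0,h-b.shape[0],0,0,0)]))
for h in (.005,.021,.025,.03):print(h,proj(s,[.526,.269-.023,h]).round(1))
E
python3 go.py .5211 .2695 .135
```

```text
0.005 [[319.9 186. ]]
0.021 [[320.  181.6]]
0.025 [[320.  180.6]]
0.03 [[320.  179.2]]
t 13.37 pos [0.5211 0.2699 0.1361] yaw x -0.7 z [ 0.003  0.003 -1.   ] F [-4.  -1.5 12.7] M [-0.47  0.7  -0.08] w 0.0448 slide [0.  0.4 1.1] n 1.0
```

View pics/g9.png

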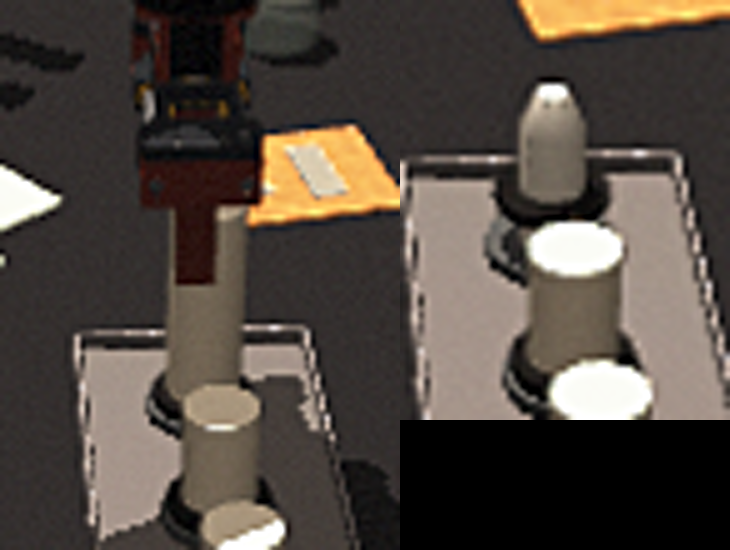

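```bash
for i in 1 2 3; do python3 -m crank '[{"fingers":40,"slide":[-0.5,0,1.1],"spin":0}]' > /dev/null  ; python3 go.py .5211 .2695 .135;done
```

```text
t 13.45 pos [0.5209 0.2699 0.1362] yaw x -0.7 z [ 0.004  0.003 -1.   ] F [-3.6 -2.6  9.2] M [-0.48  0.43 -0.11] w 0.0448 slide [0.2 0.4 1.2] n 1.0
t 13.53 pos [0.5208 0.2699 0.1361] yaw x -0.7 z [ 0.006  0.003 -1.   ] F [-3.  -1.9 10.2] M [-0.51  0.48 -0.09] w 0.0447 slide [0.3 0.4 1.1] n 1.0
t 13.62 pos [0.5207 0.2699 0.1361] yaw x -0.7 z [ 0.007  0.003 -1.   ] F [-3.2 -1.2 11.2] M [-0.49  0.54 -0.02] w 0.0446 slide [0.4 0.4 1.1] n 1.0
```

```bash
for i in 1 2 3; do python3 -m crank '[{"fingers":40,"slide":[0,0,1.7],"spin":0}]' > /dev/null  ; python3 go.py .5211 .2695 .135;done
```

```text
t 13.7 pos [0.5209 0.2698 0.1359] yaw x -0.7 z [ 0.008  0.003 -1.   ] F [-7.5 -1.5 22.4] M [-0.65  1.25 -0.01] w 0.0444 slide [0.2 0.3 0.9] n 1.0
t 13.78 pos [0.5209 0.2699 0.136 ] yaw x -0.7 z [ 0.008  0.003 -1.   ] F [-6.5 -3.3 20.9] M [-0.57  1.16 -0.03] w 0.0448 slide [0.2 0.4 1. ] n 1.0
t 13.87 pos [0.5208 0.2699 0.136 ] yaw x -0.7 z [ 0.009  0.003 -1.   ] F [-6.5 -2.8 17.8] M [-0.61  1.07 -0.13] w 0.0444 slide [0.3 0.4 1. ] n 1.0
```

```bash
python3 -m crank '[{"fingers":40,"slide":[0,0,0],"spin":0},{"fingers":60,"slide":[0,0,0],"spin":0},{"fingers":87.8,"slide":[0,0,0],"spin":0},{"fingers":87.8,"slide":[0,0,0],"spin":0},{"fingers":87.8,"slide":[0,0,0],"spin":0},{"fingers":87.8,"slide":[0,0,0],"spin":0}]' 10; python3 go.py .52 .27 .3
```

```text
time: 14.37
ee_pos: [0.5219, 0.2702, 0.1353]
orientation: [-3.137, 0.019, -0.017]
force: [-0.0, -0.1, -0.3]
width: 0.0754
t 14.37 pos [0.5219 0.2702 0.1353] yaw x -0.7 z [ 0.011  0.004 -1.   ] F [-0.  -0.1 -0.3] M [-0.   -0.01 -0.01] w 0.0754 slide [-1.000e-01 -5.000e-01 -1.647e+02] n 5.0
```

```bash
python3 -m crank '[{"fingers":87.8,"slide":[0,0,-10],"spin":0},{"fingers":87.8,"slide":[0,0,-20],"spin":0},{"fingers":87.8,"slide":[0,0,-30],"spin":0},{"fingers":87.8,"slide":[0,0,-30],"spin":0},{"fingers":87.8,"slide":[0,0,-30],"spin":0},{"fingers":87.8,"slide":[0,0,-20],"spin":0},{"fingers":87.8,"slide":[0,0,0],"spin":0},{"fingers":87.8,"slide":[0,0,0],"spin":0}]' 10; python3 go.py .52 .27 .3
python3 - <<'E'
from h import *
import pickle
S=pickle.load(open('s0.pkl','rb'))['side'];s=snap('side');cv2.imwrite('pics/end.png',s['frame'])
f=s['frame'].astype(int)
# pot rows/edges through its expected column, and pot expected outline if home (tray ~5-6 mm)
for h in (.021,.0225,.025):print('rim front',proj(s,[.526,.246,h])[0].round(1),'top centre',proj(s,[.526,.269,h+.13])[0].round(1))
for y in range(118,186,4):
    print(y,' '.join('%3d'%v for v in f[y,302:340,2]))
print('col 316',f[110:195,316,2].tolist())
d=np.abs(f-S['frame'].astype(int)).max(2)
for n,(x0,y0,x1,y1) in dict(bottle=(398,205,426,246),beakA=(316,203,342,238)).items(): print(n,np.mean(d[y0:y1,x0:x1]>60).round(3))
E
```

```text
time: 15.03
ee_pos: [0.5194, 0.2691, 0.2834]
orientation: [-3.138, 0.019, -0.012]
force: [-0.1, -0.4, -0.6]
width: 0.0879
t 15.03 pos [0.5194 0.2691 0.2834] yaw x -0.7 z [ 0.008  0.003 -1.   ] F [-0.1 -0.4 -0.6] M [ 0.04  0.04 -0.02] w 0.0879 slide [  0.7  -0.9 -16.6] n 1.0
rim front [320.  181.6] top centre [320.  140.1]
rim front [320.  181.2] top centre [320.  139.6]
rim front [320.  180.6] top centre [320.  138.9]
118  53  49  50  49  58  50  51  54  48  50  52  50  55  48  50  49  53  50  49  48  53  52  55  49  51  53  54  48  52  48  48  51  50  51  51  50  48  53
122  50  51  54  52  50  52  51  53  54  50  49  51  49  51  53  48  53  57  49  49  52  53  48  53  50  54  52  51  52  52  49  52  52  53  50  51  51  46
126  51  53  53  50  55  47  53  50  47  55  50  49  50  53  54  50  49  53  46  49  47  45  43  46  42  40  40  36  28  24  30  21  14  29  77  90 141 158
130  51  52  52  49  53  48  41 118 255 255 253 254 253 255 255 255 255 255 255 234 235 237 236 235 255 254 252 252 252 252 251 251 250 250 248 220 233 218
134  51  52  51  51  51  51  54  48  31 134 255 248 23
[... 1703 characters left out ...]
29  39  91 108 105  97 114 230 255 255 255 255 255 255 255 163 172 170 171 131 167 167 163 166 163 166 163 167 165
182 164 165 163 166 165 165 161  76  86 121  43   0   3  15  98 207 186 159 158 164 163 165 166 166 162 167 166 169 174 164 144 174  68  76  79  77  77  76
col 316 [44, 43, 48, 40, 48, 51, 52, 49, 50, 49, 51, 50, 53, 51, 51, 51, 54, 44, 20, 227, 255, 253, 252, 252, 249, 246, 248, 253, 254, 255, 254, 254, 255, 227, 117, 97, 106, 105, 106, 104, 108, 105, 105, 106, 108, 107, 109, 106, 108, 102, 103, 106, 108, 108, 106, 108, 110, 108, 105, 109, 108, 110, 107, 108, 106, 108, 110, 102, 97, 141, 188, 183, 98, 59, 77, 73, 73, 84, 133, 133, 136, 129, 133, 135, 103]
bottle 0.0
beakA 0.277
```

```bash
python3 -m crank '[{"fingers":87.8,"slide":[0,0,-25],"spin":0},{"fingers":87.8,"slide":[0,-25,-10],"spin":0},{"fingers":87.8,"slide":[0,-35,0],"spin":0},{"fingers":87.8,"slide":[0,-35,0],"spin":0},{"fingers":87.8,"slide":[0,-30,0],"spin":0},{"fingers":87.8,"slide":[0,-10,0],"spin":0},{"fingers":87.8,"slide":[0,0,0],"spin":0},{"fingers":87.8,"slide":[0,0,0],"spin":0}]' 10
python3 - <<'E'
from h import *
import pickle
S=pickle.load(open('s0.pkl','rb'))
for n,(x0,y0,x1,y1) in dict(side=(305,172,345,240),top=(215,165,345,210)).items():
    s=snap(n)
    for q in (S[n],s):
        f=q['frame'][y0:y1,x0:x1].astype(int);m=(f.min(2)>190).astype(np.uint8)
        k,l,st,ce=cv2.connectedComponentsWithStats(m)
        print(n,[((st[i]+[x0,y0,0,0,0]).tolist(),(ce[i]+[x0,y0]).round(1).tolist()) for i in range(1,k) if st[i,4]>25])
    if n=='side':
        for h in(.0185,.0215,.0245,.03):print(h,'top front edge',proj(s,[.526,.246,h+.13])[0].round(1),'rim front',proj(s,[.526,.246,h])[0].round(1))
        print(s['frame'][125:150,320,2].tolist())
E
```

```text
time: 15.75
ee_pos: [0.5164, 0.4051, 0.3067]
orientation: [3.134, -0.024, -0.014]
force: [-0.4, 0.3, -0.4]
width: 0.0878
side [([317, 177, 15, 9, 108], [323.8, 180.9]), ([320, 200, 17, 11, 133], [328.1, 205.0])]
side [([317, 177, 13, 7, 52], [321.7, 179.2]), ([320, 200, 17, 11, 132], [328.0, 205.1])]
0.0185 top front edge [320.5 144.9] rim front [320.  182.3]
0.0215 top front edge [320.5 143.9] rim front [320.  181.5]
0.0245 top front edge [320.5 143. ] rim front [320.  180.7]
0.03 top front edge [320.5 141.3] rim front [320.  179.2]
[49, 48, 32, 92, 255, 255, 235, 201, 219, 249, 255, 232, 168, 161, 166, 167, 163, 158, 255, 175, 99, 110, 114, 113, 111]
top [([265, 178, 19, 18, 270], [274.0, 186.5]), ([313, 177, 18, 19, 268], [321.7, 185.7]), ([222, 184, 7, 6, 32], [224.8, 186.6])]
top [([313, 177, 18, 19, 269], [321.6, 185.7]), ([265, 180, 14, 16, 135], [270.8, 188.7])]
```

```bash
python3 -c "
from station import workorder;print(workorder.hand_in())"
```

```text
the job is handed in; nothing more can be done
None
```

The white pot is mouth down on the tall peg with the drip ring on its stop. I let go, drew clear and handed the job in at about 15.8 s of robot time.

- **How it was done:** I gripped the pot lightly near its base, so that it swung mouth down when lifted and shaken a little. I then tightened the grip, carried it over the beakers and lowered it onto the peg.
- **The push:** The ring slid at a reading of about 6–7 N. It stopped dead at TCP z = 0.136 m and did not give way under further pushes.
- **Force at the stop:** Readings on the stop were mostly 15–21 N, with one of 22.4 N. The pot's own weight adds about 2 N, so contact went slightly above 20 N for a moment. There was also up to 7.5 N of side force in x.
- **Final checks:** The pot's front edge sits at image row 144, which puts its mouth about 21 mm above the work surface, as it should be when home. The pot is upright.
- **Neighbours:** Beaker A and the bottle look unmoved. Beaker B's top was partly in the arm's (or pot's) shadow, so its blob centre shifted 2–4 px. In the side view its outline starts at the same pixel; the top view could not confirm it. I take it as unmoved.

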